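# Open the bowl case and hold its lid

## Robot

A 7-joint arm with a two-finger parallel gripper is mounted at the origin on the work surface. World frame = base frame: x ahead of the robot, y to its left, z up, the work surface at z = 0. Lengths are in mm, angles in rad, forces in N, time in s.
With the tool pointing down it reaches from about 400 to 875 mm from the base axis. Payload 4.4 kg.
Tool frame: the origin (TCP) lies at the very end of the fingers, on their centre line; the grasp point (between the pads) lies 19 mm behind it; z points along the fingers, y is the direction in which the jaws open and shut (so a half turn about z gives the same grasp; the last joint's range is limited). The gripper opens to 85 mm and grips with 20 to 120 N. Pads are 22 mm wide; open, the fingers measure 114 mm over their backs; the gripper's body (76 mm by 85 mm) begins 54 mm behind the grasp point. The pads swing forward as they close: fully open they stand 13 mm farther back than shut.
Start: joints at [1.077, 0.628, 0.038, 1.517, -0.027, 0.996, -0.02], TCP at [269.694, -591.425, 231.313] pointing down, gripper open.
Joint ranges: [-3.06, 3.06], [-0.37, 2.12], [-1.25, 1.32], [0.18, 2.47], [-1.1, 4.24], [0.23, 1.98], [-2.94, 2.94]. Speed limits (rad/s): [2.57, 2.57, 3.14, 3.14, 3.14, 3.14, 3.14].

## Interface

Orientations are given as [roll, pitch, yaw] about the fixed x, y, z axes, in that order (R = Rz(yaw) Ry(pitch) Rx(roll)).
In Python, from cell import read_state, get_image, calibration, finish_job gives the robot as it stands. The module is installed in compiled form; this text tells all that it offers.
- The arm moves only by the tool apply_moves, never from a script. Its argument "increments" is a list of rows, each an object of numbers: "tx", "ty", "tz": the shift along the world's x, y, z in m; "rx", "ry", "rz": the turn, a rotation vector about the world's x, y, z in units of 5 degrees (1.0 is 5 degrees); "claw": the finger opening in m, from 0 to 0.0854. In form: [{"tx": .., "ty": .., "tz": .., "rx": .., "ry": .., "rz": .., "claw": ..}, ...]. A call has 1 to 12 rows; each row is the pose to reach, as a shift and turn from the pose commanded when the call began; what a row does not reach only later rows make up. A row lasts 1/10 s, in which the tool goes at most 50 mm and 8.59 degrees, less where a joint would pass 70% of its speed; a pose out of reach is approached as far as the arm can. A call with a gripper value outside its range is refused whole. The fingers move at their own pace and stop on an object; the grip force is fixed at half the most. Time passes only in rows, so rows that repeat a pose let the fingers close. It gives the time, the measured TCP pose, the force and the opening at its end, in the units of the state.
- read_state(): the state, without advancing time (a new reading comes with each control period).
- get_image(name): name is "side" or "top"; returns the picture (420x560x3 uint8, red, green, blue); there is no depth.
- calibration(name): a dict with "camera_matrix" (3x3 intrinsics, pixels), "origin" and "attitude" of the camera in the world. Camera axes: x right, y up, looking along -z (the intrinsics and any distortion apply to the point x, -y, -z); pixel columns grow to the right and rows downward; lengths in mm; the calibration is good to about 2 mm. A picture is of the moment at which its call begins. calibration takes no time and is no camera call.
- finish_job(): hands the job in, once; it reports no verdict.
The state is a dict: "clock": time; "qpos": joint angles; "qd": joint speeds; "tau": joint torques, N m; "eef_pos": TCP position; "tool_rot": TCP orientation; "force": force on the tool from outside, world axes, zero at the start; "torque": the same for the moment, N m; "width": finger opening in mm.
Only numpy, scipy, OpenCV 4.12 (cv2) and the standard library are available. Lean on these libraries where they do the work, as an engineer would, in place of code of your own. Each camera call takes 0.05 s, during which the arm holds its last target. There are 200 camera calls.

## Task

Open the black road case on the table so that somebody can reach the brass bowls inside: squeeze the trigger on its front deck fully against the spring and let it go, which draws the main bolt, then tug the lid upward by its knob. A second catch inside may or may not still hold the lid: if the tug shows that it is caught, then push the thumb slide fully across to free it (not before the tug). Raise the lid to half-way upright (about 45 degrees) or more, and finish while still holding it open; leave the small bell and tin standing on the deck as they are.

Things in the scene. Friction and masses are not known exactly. Their poses are not given: they have to be found in the camera images.
- case: Black road case, 300 (x) x 420 (y) x 100 mm high, fixed. Origin: centre of its underside; x runs from its front (robot side) to its back, y to its left, z up; all offsets in these notes are along its axes. The front 107 mm of its top is a fixed deck, 100 mm high, with (right to left) grip and trigger, bell, thumb slide, tin. Behind it lies the lid, its top also at 100 mm
- grip_mid (a point): Point on the axis of the fixed upright grip on the deck, 45 mm above the deck: a ribbed grey post 22 (x) x 16 (y) mm, top 67 mm above the deck. It does not move. Over their outer faces grip and trigger together measure 48 mm (y) at rest and 35 mm fully squeezed
- trigger_mid (a point): Middle of the trigger's upright steel plate, 45 mm above the deck at rest, 36 mm to the left (+y) of the grip's axis. Plate 20 (x) x 8 (y) mm, top 65 mm above the deck. Moves with the trigger, which is squeezed towards the grip (-y)
- trigger (a joint): Trigger angle about its foot, 5 mm above the deck: 0 at rest, 0.32 rad fully squeezed (13 mm at trigger_mid, about 7 N there). A spring returns it. Beyond 0.25 it counts as fully squeezed and has drawn the main bolt, which stays drawn when the trigger is let go; below 0.06 it counts as let go
- lid (a joint): Lid angle: 0 shut, grows as it opens, 1.25 rad at most; falls shut when let go. While bolt or catch holds it, it comes up only 0.02 rad (play) and stops; if nothing holds it, it lifts freely. Lid mass 0.3 to 0.65 kg (1.5 to 3.5 N at the knob)
- lid_knob (a point): Centre of the lift knob near the lid's front edge: a steel bar 22 mm thick and 32 mm long lying along y, with flat ends (pinch it across the ends; it can turn between the fingers as the lid swings), 36 mm above the lid's top on a narrow stem; 165 mm in front of the hinge line and 46 mm above it when shut
- lid_hinge (a point): Middle of the lid's hinge line at the case's back edge, 90 mm above the table; the line runs along the case's y and the lid's front swings up and towards the back
- slide_mid (a point): Point on the axis of the thumb slide's upright steel post, 28 mm above the deck; post 16 (x) x 14 (y) mm, its top 40 mm above the deck. Moves with the slide
- slide (a joint): Travel of the thumb slide along +y (to the left): about 0 at the start, 0.016 m fully across; takes about 2 N, stays where left. Fully across always draws the second catch, which stays drawn. Whether that catch is engaged at the start cannot be seen, only felt by tugging the lid. The slide must still be at its start when the lid is first tugged
- bell_mid (a point): Centre of the small brass hand bell standing loose on the deck between trigger and slide, 40 mm wide, 44 mm high. To be left alone
- tin_center (a point): Centre of the small steel tin standing loose on the deck left of the thumb slide, 28 mm wide, 22 mm high. To be left alone
There are look-alikes about, which are no part of the job. Of the things shaped like the part that bears tin_center, the bare steel one is meant.

How it is judged (in metres and radians):
On the way, in this order (a step that is already met when the one before it is completed fails the run):
1. the trigger is squeezed fully (value of joint trigger above 0.25 rad), for 0.1 s.
2. the trigger is let go (value of joint trigger below 0.06 rad), for 0.1 s.
3. the lid is tugged upward, the thumb slide not yet worked (value of joint lid above 0.012 rad and value of joint slide below 0.004 m), for 0.1 s.
At the end, for the whole second after the job is handed in: The lid is held still by the fingers at 0.7 rad (40 degrees) or more, the trigger is let go, the bell and the tin stand upright on the deck (value of joint lid above 0.7 rad and contact force between the fingers and lid above 0.5 N and velocity of joint lid between -0.15 and 0.15 rad/s and value of joint trigger below 0.06 rad and angle between each of bell_mid, tin_center's own z axis and vertical below 0.2 rad); the arm keeps its last pose, push and grip.
It fails at once if the bell or the tin is shifted by more than 30 mm (distance of any of bell_mid, tin_center from where it was at the start of the episode above 0.03 m).
It also fails if it takes over 64 s, if anything falls off the work surface, if the arm or the gripper's body presses on something with over 40 N, if the wrist force passes 120 N, or if a joint passes its speed limit or range.

## Working session

There is one attempt and no reset: what is moved stays moved. The work goes in short steps, Python scripts to look and compute and a tool call to move; the robot and the scene stay as the last step left them, time stands still between calls to the robot, and variables do not carry over. Pictures are saved under pics/ and viewed, about 8 in all and at most 12, crops included, and the job is handed in when it is done.

Besides the shell and the picture viewer there is one more tool, called after "Emit:" as name(argument=value, ...) on one line, values as JSON. apply_moves: Moves the arm, as the interface text tells. Its arguments: {"type":"object","properties":{"increments":{"type":"array"}},"required":["increments"]}

```bash
mkdir -p pics; cat > h.py <<'E'
import numpy as np, cv2
from cell import *
def snap(n,f):
    im=get_image(n); cv2.imwrite('pics/'+f,im[:,:,::-1]); return im
def ray(n,u,v):
    c=calibration(n);K=np.array(c['camera_matrix']);R=np.array(c['attitude']);o=np.array(c['origin'])
    d=np.linalg.inv(K)@[u,v,1]; return o,R@(d*[1,-1,-1])
def atz(n,u,v,z):
    o,d=ray(n,u,v); return o+d*(z-o[2])/d[2]
def proj(n,p):
    c=calibration(n);K=np.array(c['camera_matrix']);R=np.array(c['attitude']);o=np.array(c['origin'])
    q=K@((R.T@(np.array(p)-o))*[1,-1,-1]); return q[:2]/q[2]
E
python3 - <<'E'
from h import *
for n in('top','side'): print(calibration(n))
a=snap('top','t0.png');b=snap('side','s0.png');print(read_state())
E
```

```text
{'camera_matrix': array([[395.668051  ,   0.        , 275.89678419],
       [  0.        , 395.668051  , 219.26234343],
       [  0.        ,   0.        ,   1.        ]]), 'origin': array([582.99480505,  62.55076717, 924.2276015 ]), 'attitude': array([ 0.04946816,  0.01883159, -1.56574865])}
{'camera_matrix': array([[411.77428922,   0.        , 282.28380497],
       [  0.        , 411.77428922, 210.38848146],
       [  0.        ,   0.        ,   1.        ]]), 'origin': array([511.90078454, 501.16444264, 603.15353106]), 'attitude': array([ 0.73026417, -0.00747779, -2.92790244])}
{'clock': 0.1, 'qpos': array([ 1.07721589,  0.62924885,  0.03846184,  1.51827699, -0.02701464,
        0.99630775, -0.01997953]), 'qd': array([-0.00161362, -0.00289025, -0.00030443, -0.00277082,  0.00025488,
       -0.00197619,  0.00047635]), 'tau': array([ 4.05347877e-03, -5.64525139e+01,  1.23102453e+00, -1.93973690e+01,
        1.14176146e-02,  5.38817636e-03,  2.61167514e-05]), 'eef_pos': array([ 269.44091628, -590.90115901,  230.48158374]), 'tool_rot': array([-3.13987012e+00,  1.51534770e-05,  4.27778926e-01]), 'force': array([ 0.09797732, -0.07445211,  0.81066595]), 'torque': array([-0.01025823,  0.01687223, -0.0297065 ]), 'width': 85.29387492623928}
```

View pics/t0.png

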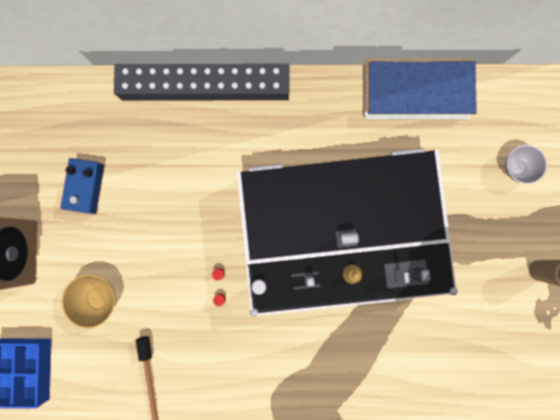

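View pics/s0.png

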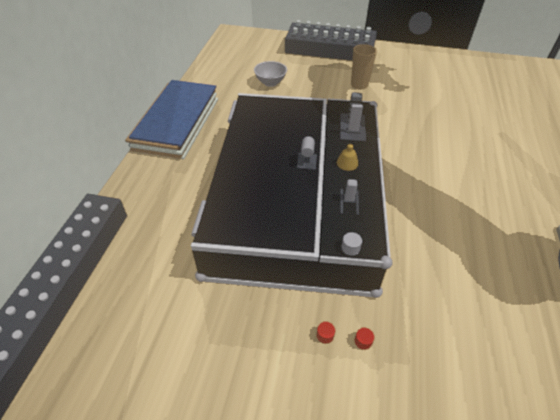

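The top view shows the case at (240–455, 150–313): knob about (347,238), grip and trigger about (410,275), bell (353,274), slide post (310,281). For the tin there are three candidates: the steel one on the deck at (259,287), and two red ones on the table at (218,273) and (219,300). The bare steel one on the deck fits. I'll confirm it in a crop.

```bash
sed -i "s/R=np.array(c\['attitude'\])/R=Rotation.from_euler('xyz',c['attitude']).as_matrix()/; 1a from scipy.spatial.transform import Rotation" h.py
python3 - <<'E'
from h import *
for u,v in [(241,171),(437,151),(454,291),(254,312)]: print(atz('top',u,v,100).round(1))
a=cv2.imread('pics/t0.png')[220:320,235:465];b=cv2.imread('pics/s0.png')[85:285,190:400]
a=cv2.resize(a,None,fx=3,fy=3,interpolation=cv2.INTER_CUBIC);cv2.imwrite('pics/tc.png',a)
b=cv2.resize(b,None,fx=2.9,fy=2.9,interpolation=cv2.INTER_CUBIC);cv2.imwrite('pics/sc.png',b)
E
```

```text
[725.  152.2 100. ]
[ 767.8 -257.4  100. ]
[ 478.  -287.7  100. ]
[431.9 122.5 100. ]
```

View pics/tc.png

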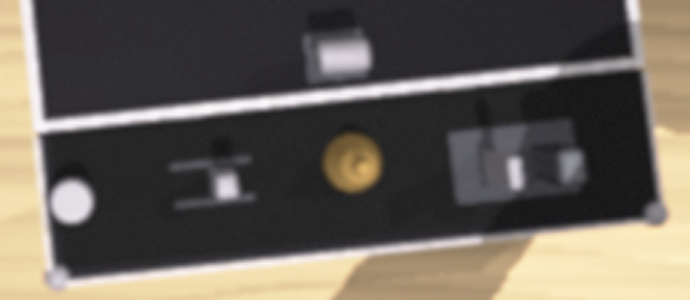

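View pics/sc.png

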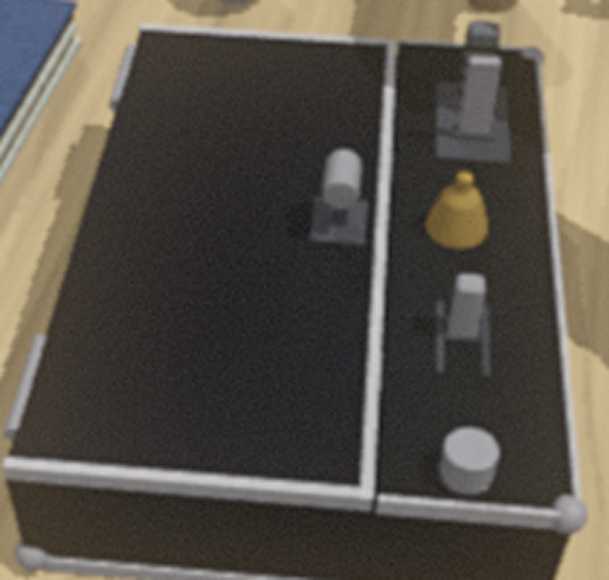

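```bash
python3 - <<'E'
from h import *
yaw=.107; R=Rotation.from_euler('z',yaw).as_matrix()
C=np.mean([atz('top',u,v,100) for u,v in [(241,171),(437,151),(454,291),(254,312)]],0);C[2]=0
print('C',C)
T={'trig':(514,172,165),'grip':(570,165,167),'slide':(226,187,140),'tin':(72,201,122),'knob':(344,52,146)}
S={'trig':(484,62),'grip':(483,33),'slide':(470,280),'tin':(470,448),'knob':(346,178)}
def tri(a,b):
    (o,d),(p,e)=a,b; s=np.linalg.lstsq(np.c_[d,-e],p-o,rcond=None)[0]; x,y=o+d*s[0],p+e*s[1]; return (x+y)/2,np.linalg.norm(x-y)
for k,(u,v,z) in T.items():
    w=atz('top',235+u/3,220+v/3,z); us,vs=190+S[k][0]/2.9,85+S[k][1]/2.9; ws=atz('side',us,vs,z)
    print(k,w.round(1),ws.round(1),'case',(R.T@(w-C)).round(1), 'tri',tri(ray('top',235+u/3,220+v/3),ray('side',us,vs)))
E
```

```text
C [600.66755279 -67.60242437   0.        ]
trig [ 511.3 -170.9  165. ] [ 512.  -165.5  165. ] case [-99.9 -93.1 165. ] tri (array([ 511.43653041, -172.10247336,  160.77360172]), np.float64(1.0695281327542694))
grip [ 516.1 -205.4  167. ] [ 515.7 -195.4  167. ] case [ -98.8 -127.9  167. ] tri (array([ 515.58531211, -208.17239176,  159.00395871]), np.float64(0.35582921273815377))
slide [497.9   9.2 140. ] [499.8   9.5 140. ] case [-94.   87.3 140. ] tri (array([498.84879009,   9.25909292, 139.97291947]), np.float64(1.9407870064100745))
tin [485.9 111.2 122. ] [486.9 113.2 122. ] case [-95.1 190.1 122. ] tri (array([486.19003352, 111.39378578, 119.86831909]), np.float64(1.189317382237015))
knob [586.6 -67.3 146. ] [581.2 -55.3 146. ] case [-13.9   1.8 146. ] tri (array([584.8596966 , -69.51366195, 134.08195724]), np.float64(3.666210961487478))
```

The crops confirm that the bare steel tin is the one on the deck. The measured trigger-to-grip spacing (35 mm) and the knob and slide heights fit the notes. Next I go above the grip and trigger.

Emit:
apply_moves(increments=[{"tx": 0.025,"ty": 0.04,"tz": 0,"rz": -1},{"tx": 0.05,"ty": 0.08,"rz": -2},{"tx": 0.075,"ty": 0.12,"rz": -3},{"tx": 0.1,"ty": 0.16,"rz": -3.68},{"tx": 0.125,"ty": 0.2,"rz": -3.68},{"tx": 0.15,"ty": 0.24,"rz": -3.68},{"tx": 0.175,"ty": 0.28,"rz": -3.68},{"tx": 0.2,"ty": 0.32,"rz": -3.68},{"tx": 0.225,"ty": 0.36,"rz": -3.68},{"tx": 0.245,"ty": 0.395,"rz": -3.68},{"tx": 0.245,"ty": 0.395,"rz": -3.68},{"tx": 0.245,"ty": 0.395,"rz": -3.68}])

```text
$.increments[0]: bad value
```

```bash
python3 - <<'E'
from h import *
print(read_state()['eef_pos'],read_state()['tool_rot'])
a=snap('top','t1.png')[180:340,300:500,::-1];b=snap('side','s1.png')[20:220,260:460,::-1]
a=cv2.resize(a,(500,400),interpolation=cv2.INTER_CUBIC);b=cv2.resize(b,(300,300),interpolation=cv2.INTER_CUBIC)
c=np.zeros((400,800,3),np.uint8);c[:,:500]=a;c[:300,500:]=b;cv2.imwrite('pics/c1.png',c)
E
```

```text
[ 269.44091628 -590.90115901  230.48158374] [-3.13987012e+00  1.51534770e-05  4.27778926e-01]
```

View pics/c1.png

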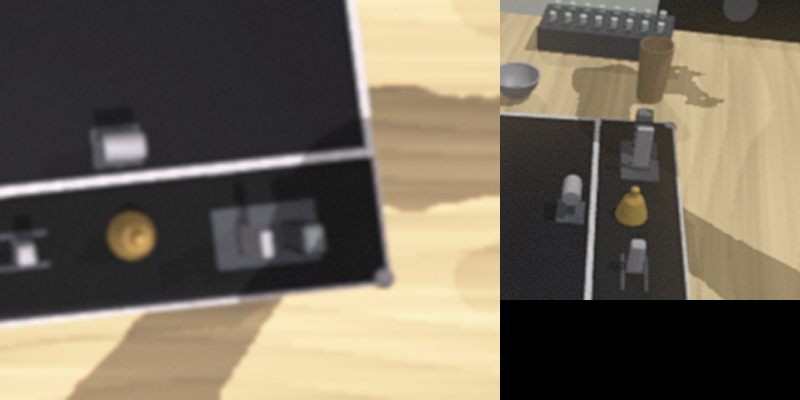

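The call was refused because every row needs all its fields, so the arm hasn't moved and the picture only repeats the scene. I'll resend it with full rows.

Emit:
apply_moves(increments=[{"tx": 0.025,"ty": 0.04,"tz": 0,"rx": 0,"ry": 0,"rz": -1,"claw": 0.085},{"tx": 0.05,"ty": 0.08,"tz": 0,"rx": 0,"ry": 0,"rz": -2,"claw": 0.085},{"tx": 0.075,"ty": 0.12,"tz": 0,"rx": 0,"ry": 0,"rz": -3,"claw": 0.085},{"tx": 0.1,"ty": 0.16,"tz": 0,"rx": 0,"ry": 0,"rz": -3.68,"claw": 0.085},{"tx": 0.125,"ty": 0.2,"tz": 0,"rx": 0,"ry": 0,"rz": -3.68,"claw": 0.085},{"tx": 0.15,"ty": 0.24,"tz": 0,"rx": 0,"ry": 0,"rz": -3.68,"claw": 0.085},{"tx": 0.175,"ty": 0.28,"tz": 0,"rx": 0,"ry": 0,"rz": -3.68,"claw": 0.085},{"tx": 0.2,"ty": 0.32,"tz": 0,"rx": 0,"ry": 0,"rz": -3.68,"claw": 0.085},{"tx": 0.225,"ty": 0.36,"tz": 0,"rx": 0,"ry": 0,"rz": -3.68,"claw": 0.085},{"tx": 0.245,"ty": 0.395,"tz": 0,"rx": 0,"ry": 0,"rz": -3.68,"claw": 0.085},{"tx": 0.245,"ty": 0.395,"tz": 0,"rx": 0,"ry": 0,"rz": -3.68,"claw": 0.085},{"tx": 0.245,"ty": 0.395,"tz": 0,"rx": 0,"ry": 0,"rz": -3.68,"claw": 0.085}])

```text
clock: 1.4
eef_pos: [515.0, -195.3, 231.1]
tool_rot: [-3.142, 0.0, 0.11]
force: [-0.1, -0.2, 0.6]
width: 85.3
```

```bash
python3 - <<'E'
from h import *
s=read_state();print(s['eef_pos'],s['tool_rot'],s['force'],s['width'])
a=snap('top','t2.png')[180:340,300:500,::-1];b=snap('side','s2.png')[20:220,260:460,::-1]
a=cv2.resize(a,(400,320),interpolation=cv2.INTER_CUBIC);b=cv2.resize(b,(400,400),interpolation=cv2.INTER_CUBIC)
c=np.zeros((400,800,3),np.uint8);c[:320,:400]=a;c[:,400:]=b;cv2.imwrite('pics/c2.png',c)
E
```

```text
[ 514.99517298 -195.31089673  231.1097245 ] [-3.14150057e+00  4.37364650e-04  1.09535970e-01] [-0.13063674 -0.16446999  0.56071769] 85.30009861753075
```

View pics/c2.png

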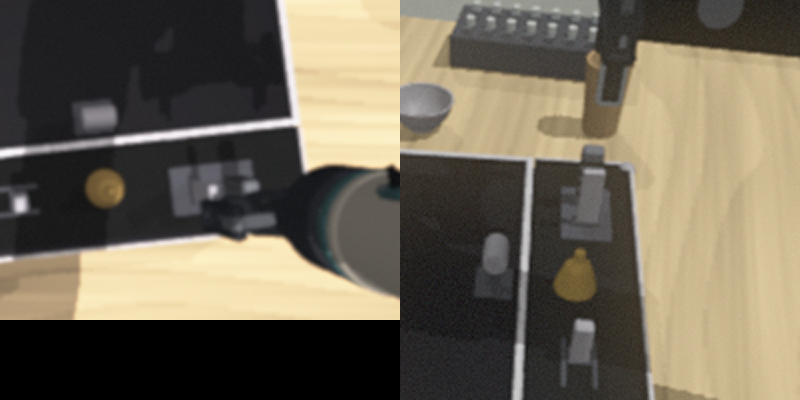

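The open fingers straddle the grip and trigger, with the trigger top at (212,190) in the crop. There is about 20 mm clearance each side, so I descend and then squeeze.

Emit:
apply_moves(increments=[{"tx": 0,"ty": -0.001,"tz": -0.03,"rx": 0,"ry": 0,"rz": 0,"claw": 0.085},{"tx": 0,"ty": -0.001,"tz": -0.06,"rx": 0,"ry": 0,"rz": 0,"claw": 0.085},{"tx": 0,"ty": -0.001,"tz": -0.085,"rx": 0,"ry": 0,"rz": 0,"claw": 0.085},{"tx": 0,"ty": -0.001,"tz": -0.105,"rx": 0,"ry": 0,"rz": 0,"claw": 0.085},{"tx": 0,"ty": -0.001,"tz": -0.105,"rx": 0,"ry": 0,"rz": 0,"claw": 0.085},{"tx": 0,"ty": -0.001,"tz": -0.105,"rx": 0,"ry": 0,"rz": 0,"claw": 0.055},{"tx": 0,"ty": -0.001,"tz": -0.105,"rx": 0,"ry": 0,"rz": 0,"claw": 0.055},{"tx": 0,"ty": -0.001,"tz": -0.105,"rx": 0,"ry": 0,"rz": 0,"claw": 0.055},{"tx": 0,"ty": -0.001,"tz": -0.105,"rx": 0,"ry": 0,"rz": 0,"claw": 0.055}])

```text
clock: 2.4
eef_pos: [515.1, -196.2, 127.3]
tool_rot: [-3.141, -0.001, 0.108]
force: [-1.5, 4.8, 3.9]
width: 55.2
```

Emit:
apply_moves(increments=[{"tx": 0,"ty": 0,"tz": 0,"rx": 0,"ry": 0,"rz": 0,"claw": 0.045},{"tx": 0,"ty": 0,"tz": 0,"rx": 0,"ry": 0,"rz": 0,"claw": 0.04},{"tx": 0,"ty": 0,"tz": 0,"rx": 0,"ry": 0,"rz": 0,"claw": 0.036},{"tx": 0,"ty": 0,"tz": 0,"rx": 0,"ry": 0,"rz": 0,"claw": 0.034},{"tx": 0,"ty": 0,"tz": 0,"rx": 0,"ry": 0,"rz": 0,"claw": 0.034},{"tx": 0,"ty": 0,"tz": 0,"rx": 0,"ry": 0,"rz": 0,"claw": 0.034},{"tx": 0,"ty": 0,"tz": 0,"rx": 0,"ry": 0,"rz": 0,"claw": 0.034}])

```text
clock: 3.1
eef_pos: [515.3, -196.4, 128.0]
tool_rot: [-3.14, -0.002, 0.107]
force: [-1.4, 3.7, 11.8]
width: 37.4
```

Width is 37.4 mm, which is only marginal for a full squeeze. I'll squeeze harder.

Emit:
apply_moves(increments=[{"tx": 0,"ty": 0,"tz": 0,"rx": 0,"ry": 0,"rz": 0,"claw": 0.03},{"tx": 0,"ty": 0,"tz": 0,"rx": 0,"ry": 0,"rz": 0,"claw": 0.025},{"tx": 0,"ty": 0,"tz": 0,"rx": 0,"ry": 0,"rz": 0,"claw": 0.02},{"tx": 0,"ty": 0,"tz": 0,"rx": 0,"ry": 0,"rz": 0,"claw": 0.02},{"tx": 0,"ty": 0,"tz": 0,"rx": 0,"ry": 0,"rz": 0,"claw": 0.02}])

```text
clock: 3.6
eef_pos: [515.4, -196.4, 128.0]
tool_rot: [-3.14, -0.002, 0.107]
force: [-1.7, 3.3, 12.9]
width: 37.9
```

```bash
python3 - <<'E'
from h import *
s=read_state();print(s['eef_pos'],s['force'],s['torque'],s['width'])
b=snap('side','s3.png')[40:200,260:420,::-1]
cv2.imwrite('pics/c3.png',cv2.resize(b,(600,600),interpolation=cv2.INTER_CUBIC))
E
```

```text
[ 515.35728141 -196.41498247  128.03260748] [-1.71561759  3.28321101 12.91120059] [2.33065096 0.58753349 0.26360321] 37.87539447993527
```

View pics/c3.png

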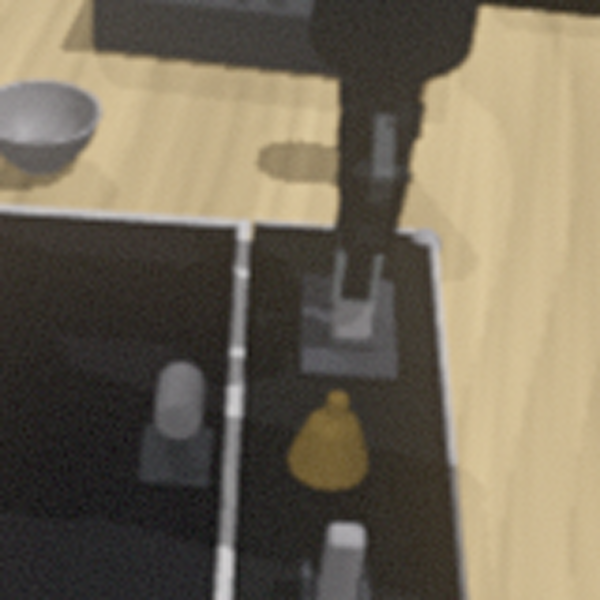

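The fingers are hard on the stop: the width stays the same at full grip force, against a 7 N spring. The plate is leaning in at (350,320), and the bell is untouched at (330,440). I release, rise, and go above the knob.

Emit:
apply_moves(increments=[{"tx": 0,"ty": 0,"tz": 0,"rx": 0,"ry": 0,"rz": 0,"claw": 0.05},{"tx": 0,"ty": 0,"tz": 0,"rx": 0,"ry": 0,"rz": 0,"claw": 0.07},{"tx": 0,"ty": 0,"tz": 0,"rx": 0,"ry": 0,"rz": 0,"claw": 0.08},{"tx": 0,"ty": 0,"tz": 0,"rx": 0,"ry": 0,"rz": 0,"claw": 0.08},{"tx": 0,"ty": 0,"tz": 0,"rx": 0,"ry": 0,"rz": 0,"claw": 0.08},{"tx": 0,"ty": 0,"tz": 0.03,"rx": 0,"ry": 0,"rz": 0,"claw": 0.08},{"tx": 0,"ty": 0,"tz": 0.07,"rx": 0,"ry": 0,"rz": 0,"claw": 0.08},{"tx": 0.01,"ty": 0.02,"tz": 0.1,"rx": 0,"ry": 0,"rz": 0,"claw": 0.08},{"tx": 0.035,"ty": 0.06,"tz": 0.1,"rx": 0,"ry": 0,"rz": 0,"claw": 0.08},{"tx": 0.055,"ty": 0.1,"tz": 0.09,"rx": 0,"ry": 0,"rz": 0,"claw": 0.08},{"tx": 0.071,"ty": 0.129,"tz": 0.08,"rx": 0,"ry": 0,"rz": 0,"claw": 0.08},{"tx": 0.071,"ty": 0.129,"tz": 0.08,"rx": 0,"ry": 0,"rz": 0,"claw": 0.08}])

```text
clock: 4.85
eef_pos: [587.3, -61.7, 204.9]
tool_rot: [-3.138, -0.0, 0.115]
force: [-0.4, 1.1, -0.4]
width: 80.4
```

```bash
python3 - <<'E'
from h import *
s=read_state();print(s['eef_pos'],s['tool_rot'],s['force'],s['width'])
a=snap('top','t4.png')[180:340,270:470,::-1];b=snap('side','s4.png')[20:220,230:430,::-1]
a=cv2.resize(a,(400,320),interpolation=cv2.INTER_CUBIC);b=cv2.resize(b,(400,400),interpolation=cv2.INTER_CUBIC)
c=np.zeros((400,800,3),np.uint8);c[:320,:400]=a;c[:,400:]=b;cv2.imwrite('pics/c4.png',c)
E
```

```text
[587.27134368 -61.74976056 204.90460182] [-3.13791843e+00 -1.48712719e-04  1.15113544e-01] [-0.4445693   1.05874921 -0.39932867] 80.44432070976998
```

View pics/c4.png

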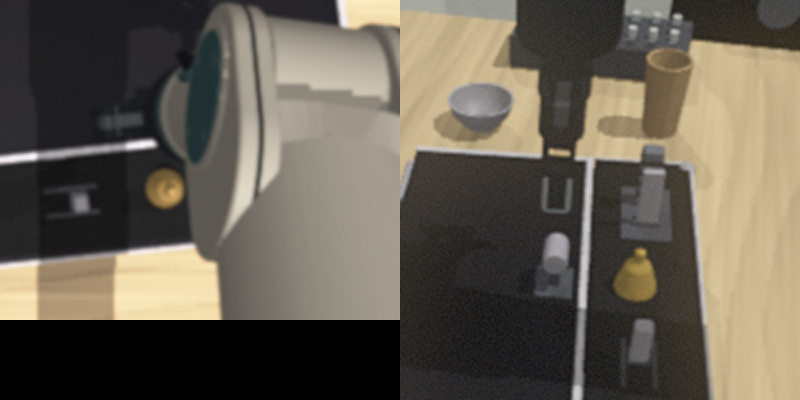

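The trigger is upright again at (652,190), and the bell is standing at (635,275). The fingers are above and behind the knob in view at (556,250). I settle and descend half way.

Emit:
apply_moves(increments=[{"tx": 0,"ty": 0,"tz": 0,"rx": 0,"ry": 0,"rz": 0,"claw": 0.08},{"tx": 0,"ty": 0,"tz": 0,"rx": 0,"ry": 0,"rz": 0,"claw": 0.08},{"tx": 0,"ty": 0,"tz": -0.02,"rx": 0,"ry": 0,"rz": 0,"claw": 0.08},{"tx": 0,"ty": 0,"tz": -0.03,"rx": 0,"ry": 0,"rz": 0,"claw": 0.08},{"tx": 0,"ty": 0,"tz": -0.03,"rx": 0,"ry": 0,"rz": 0,"claw": 0.08},{"tx": 0,"ty": 0,"tz": -0.03,"rx": 0,"ry": 0,"rz": 0,"claw": 0.08}])

```text
clock: 5.55
eef_pos: [585.7, -69.0, 176.5]
tool_rot: [3.141, 0.0, 0.106]
force: [-0.1, -0.5, 1.0]
width: 80.0
```

```bash
python3 - <<'E'
from h import *
s=read_state();print(s['eef_pos'],s['tool_rot'],s['force'],s['width'])
b=snap('side','s5.png')[60:210,250:400,::-1]
cv2.imwrite('pics/c5.png',cv2.resize(b,(600,600),interpolation=cv2.INTER_CUBIC))
E
```

```text
[585.66187474 -68.95128554 176.47834294] [3.14145519e+00 7.44764000e-05 1.05846171e-01] [-0.0569888  -0.49129458  0.95929056] 80.03107792922191
```

View pics/c5.png

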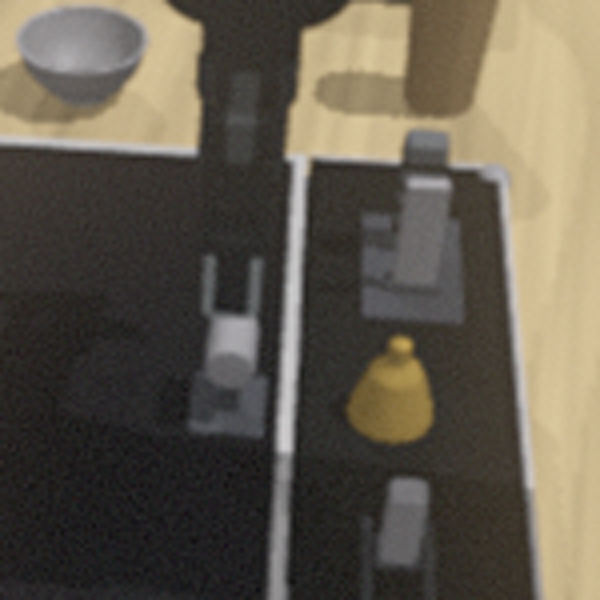

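The finger frame at (205–262) is in line with the knob at (232,350). I descend and pinch.

Emit:
apply_moves(increments=[{"tx": 0,"ty": 0,"tz": -0.02,"rx": 0,"ry": 0,"rz": 0,"claw": 0.08},{"tx": 0,"ty": 0,"tz": -0.04,"rx": 0,"ry": 0,"rz": 0,"claw": 0.08},{"tx": 0,"ty": 0,"tz": -0.058,"rx": 0,"ry": 0,"rz": 0,"claw": 0.08},{"tx": 0,"ty": 0,"tz": -0.058,"rx": 0,"ry": 0,"rz": 0,"claw": 0.05},{"tx": 0,"ty": 0,"tz": -0.058,"rx": 0,"ry": 0,"rz": 0,"claw": 0.04},{"tx": 0,"ty": 0,"tz": -0.058,"rx": 0,"ry": 0,"rz": 0,"claw": 0.03},{"tx": 0,"ty": 0,"tz": -0.058,"rx": 0,"ry": 0,"rz": 0,"claw": 0.02},{"tx": 0,"ty": 0,"tz": -0.058,"rx": 0,"ry": 0,"rz": 0,"claw": 0.01},{"tx": 0,"ty": 0,"tz": -0.058,"rx": 0,"ry": 0,"rz": 0,"claw": 0.0},{"tx": 0,"ty": 0,"tz": -0.058,"rx": 0,"ry": 0,"rz": 0,"claw": 0.0},{"tx": 0,"ty": 0,"tz": -0.058,"rx": 0,"ry": 0,"rz": 0,"claw": 0.0}])

```text
clock: 6.7
eef_pos: [586.6, -67.7, 120.0]
tool_rot: [-3.141, -0.002, 0.107]
force: [-1.4, 1.3, 6.1]
width: 31.2
```

The knob is pinched (31.2 mm wide, expected 32). Now a gentle tug.

Emit:
apply_moves(increments=[{"tx": 0,"ty": 0,"tz": 0.002,"rx": 0,"ry": 0,"rz": 0,"claw": 0.0},{"tx": 0,"ty": 0,"tz": 0.004,"rx": 0,"ry": 0,"rz": 0,"claw": 0.0},{"tx": 0.0,"ty": 0,"tz": 0.006,"rx": 0,"ry": 0,"rz": 0,"claw": 0.0},{"tx": 0.0,"ty": 0,"tz": 0.007,"rx": 0,"ry": 0,"rz": 0,"claw": 0.0},{"tx": 0.0,"ty": 0,"tz": 0.007,"rx": 0,"ry": 0,"rz": 0,"claw": 0.0},{"tx": 0.0,"ty": 0,"tz": 0.007,"rx": 0,"ry": 0,"rz": 0,"claw": 0.0},{"tx": 0.0,"ty": 0,"tz": 0.007,"rx": 0,"ry": 0,"rz": 0,"claw": 0.0}])

```text
clock: 7.4
eef_pos: [588.1, -67.5, 125.2]
tool_rot: [-3.142, -0.004, 0.108]
force: [7.4, 1.6, -8.0]
width: 30.9
```

Emit:
apply_moves(increments=[{"tx": 0.001,"ty": 0,"tz": 0.002,"rx": 0,"ry": 0,"rz": 0,"claw": 0.0},{"tx": 0.002,"ty": 0,"tz": 0.004,"rx": 0,"ry": 0,"rz": 0,"claw": 0.0},{"tx": 0.003,"ty": 0,"tz": 0.006,"rx": 0,"ry": 0,"rz": 0,"claw": 0.0},{"tx": 0.003,"ty": 0,"tz": 0.006,"rx": 0,"ry": 0,"rz": 0,"claw": 0.0},{"tx": 0.003,"ty": 0,"tz": 0.006,"rx": 0,"ry": 0,"rz": 0,"claw": 0.0}])

```text
clock: 7.9
eef_pos: [590.0, -67.3, 130.9]
tool_rot: [-3.141, -0.002, 0.108]
force: [5.6, 2.0, -7.8]
width: 30.5
```

The force stays steady (about 8 N) while the tool rose 11 mm in all, well past the 3.3 mm play. The lid seems free, unless the fingers are slipping. I go a bit further along the arc and look.

Emit:
apply_moves(increments=[{"tx": 0.002,"ty": 0,"tz": 0.004,"rx": 0,"ry": 0,"rz": 0,"claw": 0.0},{"tx": 0.004,"ty": 0,"tz": 0.008,"rx": 0,"ry": 0,"rz": 0,"claw": 0.0},{"tx": 0.006,"ty": 0.001,"tz": 0.012,"rx": 0,"ry": 0,"rz": 0,"claw": 0.0},{"tx": 0.008,"ty": 0.001,"tz": 0.016,"rx": 0,"ry": 0,"rz": 0,"claw": 0.0},{"tx": 0.0095,"ty": 0.001,"tz": 0.019,"rx": 0,"ry": 0,"rz": 0,"claw": 0.0},{"tx": 0.0095,"ty": 0.001,"tz": 0.019,"rx": 0,"ry": 0,"rz": 0,"claw": 0.0},{"tx": 0.0095,"ty": 0.001,"tz": 0.019,"rx": 0,"ry": 0,"rz": 0,"claw": 0.0}])

```text
clock: 8.6
eef_pos: [598.2, -66.4, 150.1]
tool_rot: [-3.14, 0.0, 0.107]
force: [2.9, 4.2, -8.7]
width: 31.0
```

```bash
python3 - <<'E'
from h import *
s=read_state();print(s['eef_pos'],s['tool_rot'],s['force'],s['torque'],s['width'])
b=snap('side','s6.png')[60:280,190:410,::-1]
cv2.imwrite('pics/c6.png',cv2.resize(b,(600,600),interpolation=cv2.INTER_CUBIC))
E
```

```text
[598.24808373 -66.35016811 150.08004945] [-3.14040827e+00  1.09200084e-04  1.07317272e-01] [ 2.85170183  4.22660806 -8.73578452] [ 0.67223779 -0.36129399  0.05686422] 30.991249839173864
```

View pics/c6.png

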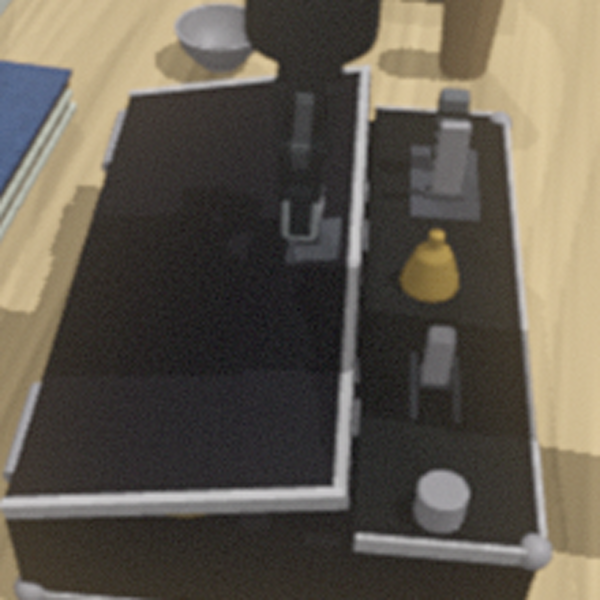

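The lid has clearly risen: its front edge stands above the deck, and the slide, bell and tin are unmoved. So the second catch is not engaged, and I leave the slide alone. I carry on along the arc to about 0.95 rad.

Emit:
apply_moves(increments=[{"tx": 0.006,"ty": 0.0007,"tz": 0.011,"rx": 0,"ry": 0,"rz": 0,"claw": 0},{"tx": 0.013,"ty": 0.0014,"tz": 0.022,"rx": 0,"ry": 0,"rz": 0,"claw": 0},{"tx": 0.021,"ty": 0.0023,"tz": 0.032,"rx": 0,"ry": 0,"rz": 0,"claw": 0},{"tx": 0.03,"ty": 0.0032,"tz": 0.0415,"rx": 0,"ry": 0,"rz": 0,"claw": 0},{"tx": 0.039,"ty": 0.0042,"tz": 0.0505,"rx": 0,"ry": 0,"rz": 0,"claw": 0},{"tx": 0.0487,"ty": 0.0052,"tz": 0.0585,"rx": 0,"ry": 0,"rz": 0,"claw": 0},{"tx": 0.0592,"ty": 0.0064,"tz": 0.066,"rx": 0,"ry": 0,"rz": 0,"claw": 0},{"tx": 0.0702,"ty": 0.0075,"tz": 0.0725,"rx": 0,"ry": 0,"rz": 0,"claw": 0},{"tx": 0.0816,"ty": 0.0088,"tz": 0.078,"rx": 0,"ry": 0,"rz": 0,"claw": 0},{"tx": 0.0934,"ty": 0.01,"tz": 0.083,"rx": 0,"ry": 0,"rz": 0,"claw": 0},{"tx": 0.0934,"ty": 0.01,"tz": 0.083,"rx": 0,"ry": 0,"rz": 0,"claw": 0},{"tx": 0.0934,"ty": 0.01,"tz": 0.083,"rx": 0,"ry": 0,"rz": 0,"claw": 0}])

```text
clock: 9.85
eef_pos: [689.2, -56.1, 232.4]
tool_rot: [-3.139, 0.005, 0.107]
force: [-2.7, 4.4, -4.3]
width: 31.0
```

Emit:
apply_moves(increments=[{"tx": 0,"ty": 0,"tz": 0,"rx": 0,"ry": 0,"rz": 0,"claw": 0},{"tx": 0,"ty": 0,"tz": 0,"rx": 0,"ry": 0,"rz": 0,"claw": 0},{"tx": 0,"ty": 0,"tz": 0,"rx": 0,"ry": 0,"rz": 0,"claw": 0},{"tx": 0,"ty": 0,"tz": 0,"rx": 0,"ry": 0,"rz": 0,"claw": 0},{"tx": 0,"ty": 0,"tz": 0,"rx": 0,"ry": 0,"rz": 0,"claw": 0}])

```text
clock: 10.35
eef_pos: [689.1, -56.1, 232.3]
tool_rot: [-3.139, 0.005, 0.107]
force: [-2.1, 4.2, -4.2]
width: 31.2
```

```bash
python3 - <<'E'
from h import *
s=read_state();print(s['eef_pos'],s['tool_rot'],s['force'],s['width'],abs(s['qd']).max())
b=snap('side','s7.png')[:,:,::-1]
cv2.imwrite('pics/c7.png',cv2.resize(b,(800,600),interpolation=cv2.INTER_CUBIC))
E
```

```text
[689.08031826 -56.11553263 232.31022902] [-3.13893934  0.00478603  0.10663693] [-2.08765576  4.23149829 -4.17391233] 31.230605299569113 0.001361002229469807
```

View pics/c7.png

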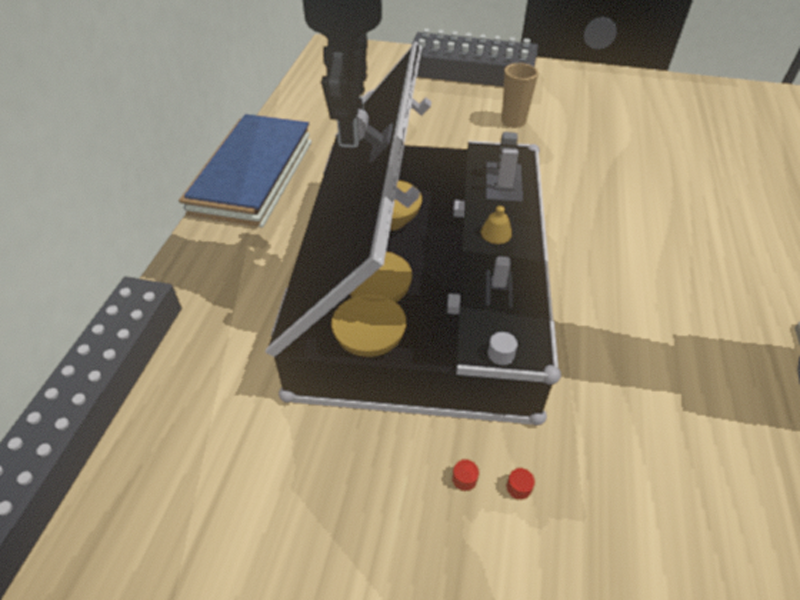

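The lid stands well open at about 0.9 rad, and the bowls at (370,325), (385,275) and (402,200) are reachable. The knob is held, and the bell (497,225), tin (502,347), slide and trigger are undisturbed. I hand it in.

```bash
python3 -c "
from cell import *
print(finish_job())"
```

```text
the job is handed in; nothing more can be done
None
```

The case is open and handed in, with the gripper still holding the lid by its knob. I squeezed the trigger to its stop, let it go, then tugged the lid. It lifted freely past its play, so the second catch wasn't engaged and I left the thumb slide alone.

**Last checks before handing in:**
- **Lid:** about 0.9 rad open, worked out from the tool's position and the picture because there is no joint readout. The arm was still, and the fingers were 31.2 mm apart on the 32 mm knob.
- **Bell, tin, trigger and slide:** the last picture shows the bell and tin standing in place, the trigger back at rest and the slide still at its start.
- **Time:** about 10.4 s of the 64 s allowed.

**What disagreed:**
- **Squeeze width:** the fingers stopped at 37–38 mm on the trigger, not the 35 mm in the notes, probably because the plate tilts. They were firmly against the stop, and the lid coming free shows the bolt was drawn.
- **Refused move:** my first move call was refused for missing fields, so nothing moved, but it cost one extra picture (11 viewed against a plan of 8).

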